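Load the orange filter slider into the microscope and clamp it

TASK

Take the orange-handled filter slider from its rest and push it gently, window side up and bar first, into the slot beneath the overhanging lamp house of the microscope until it is fully home against the hidden stop. Then let go of it and swing the red clamp lever all the way over. Leave the blue slider and everything else on the table where it is.

Things in the scene. Friction and masses are not known exactly. Their poses are not given: they have to be found in the camera images.
- slider_orange: The slider to load: flat dark bar 28 wide x 100 long x 8 mm thick with a round amber window on top, and an orange handle block behind its rear end. 134 mm long in all, 70 to 120 g. Origin: middle of the bar's underside. y axis along the bar from handle to leading end, z up (window side). It lies level on an aluminium rest, underside 42 mm above the table.
- orange_grip (a point): Centre of the orange handle, where to grip (across its width), 46 mm above the table at first. Handle 14 wide x 34 long x 24 mm high, in line with the bar and centred on its thickness. It overhangs the rest: its underside is 34 mm above the table, and the rest (44 mm wide, 47 mm high) begins 24 to 40 mm in front of this point. Axes as the slider.
- orange_tip (a point): Middle of the leading end face of the orange slider's bar, half-way through its thickness, 117 mm ahead of orange_grip; same axes.
- blue_grip (a point): Centre of the handle of the other slider: the same but with a blue handle and green window, on its own rest. Leave it alone.
- slot_mouth (a point): Centre of the slot's mouth in the end face of the white microscope, 150 mm above the table. Its y axis points level into the slot, z up. Slot 31 mm wide, 10.5 mm high, with a black flared frame standing 6 mm out of the face and opening to about 41 x 20 mm. Blind: a fixed hidden stop lies 60 to 70 mm inside, so 30 to 40 mm of the home bar still shows. The slot only rubs; nothing springs back.
- lamp_edge (a point): Middle of the lower outer edge of the black lamp house that overhangs the slot: 46 mm out from the mouth, 70 mm above the slot's axis; the house is 114 mm wide and 110 mm high. A gripper pointing straight down cannot take the handle home beneath it: lean it 35 to 45 degrees, fingers towards the microscope and gripper body away. Axes as slot_mouth.
- stop: The hidden steel stop inside the slot; origin at the centre of its face, axes as slot_mouth. Home means that orange_tip touches it. Not visible in images: feel for it.
- clamp_tip (a point): Centre of the red ball (26 mm across) of the clamp lever, 150 mm to the -x side of the slot (slot_mouth axes). Rod 80 mm from pivot to ball, 10 mm thick; pivot 112 mm above the table on a white block. It leans to the -y side at first and swings over to lean as far to the +y side. Ball 182 mm high at the ends, 192 mm upright. Stays where left; about 1 N at the ball moves it: push the ball towards +y.
- clamp (a joint): Angle of the clamp lever in rad: 0 fully open (leaning 0.5 rad to slot_mouth's -y), 1.0 fully over (leaning 0.5 rad to +y).
- dish_a: Pale, lidded round dish, 60 mm across, 14 mm high, origin under its centre. Bystander.
- dish_b: Pale, lidded round dish, 60 mm across, 14 mm high, origin under its centre. Bystander.
- lens_bottle: Small green bottle with white cap, 44 mm across, 100 mm high, origin under its centre. Bystander.
- slide_box: Closed blue box 85 x 110 x 30 mm, origin under its centre. Bystander.
- driver: Screwdriver with yellow handle lying on the table, 150 mm long, 26 mm thick, origin under its middle. Bystander.
Not all that is in view belongs to the job. What is shaped like the slider_orange but pink or purple is not meant.

How it is judged:
On the way, in this order (a step that is already met when the one before it is completed fails the run):
1. the orange slider is home against the stop (y of orange_tip in the frame of stop between -0.0025 and 0.003 m and x of orange_tip in the frame of stop between -0.004 and 0.004 m and z of orange_tip in the frame of stop between -0.004 and 0.004 m and angle between the y axis of orange_tip and the y axis of stop, either way round below 0.08 rad and angle between orange_tip's own z axis and vertical below 0.15 rad), for 0.3 s.
2. the clamp lever is swung over (value of joint clamp above 0.9 rad), for 0.1 s.
At the end, for the whole second after the job is handed in: The orange slider lies in the slot, window side up, its tip within 2.5 mm of the hidden stop (within 4 mm of the slot's axis, straight within 0.08 rad), at rest and released, and the clamp lever stands at 0.9 rad or more (all of step 1 and value of joint clamp above 0.9 rad and linear speed of slider_orange below 0.01 m/s); the robot touches nothing.
It fails at once if the slider is rammed (more than 60 N between it and the stop) (contact force between slider_orange and stop above 60 N).
It fails at once if the blue slider or another loose thing on the table is moved more than 20 mm (distance of any of blue_grip, dish_a, dish_b, lens_bottle, slide_box, driver from where it was at the start of the episode above 0.02 m).
It also fails if it takes over 58 s, if anything falls off the work surface, if the arm or the gripper's body presses on something with over 40 N, if the wrist force passes 120 N, or if a joint passes its speed limit or range.

ROBOT

A 6-joint arm with a two-finger parallel gripper is mounted at the origin on the work surface. World frame = base frame: x ahead of the robot, y to its left, z up, the work surface at z = 0. Lengths are in m, angles in rad, forces in N, time in s.
With the tool pointing down it reaches from about 0.275 to 0.875 m from the base axis. Payload 12.5 kg.
Tool frame: the origin (TCP) lies at the very end of the fingers, on their centre line; the grasp point (between the pads) lies 19 mm behind it; x points along the fingers, y is the direction in which the jaws open and shut, and the axes are right-handed (so a half turn about x gives the same grasp; the last joint's range is limited). The gripper opens to 85 mm and grips with 20 to 120 N. Pads are 22 mm wide; open, the fingers measure 114 mm over their backs; the gripper's body (76 mm by 85 mm) begins 54 mm behind the grasp point. The pads swing forward as they close: fully open they stand 13 mm farther back than shut.
Start: joints at [-1.405, 0.351, 1.652, -0, 1.139, -0.085], TCP at [0.137, -0.533, 0.231] pointing down, gripper open.
Joint ranges: [-2.75, 2.75], [-0.79, 2.1], [0.01, 2.65], [-1.57, 4.71], [0.07, 3.14], [-2.87, 2.87]. Speed limits (rad/s): [2.22, 2.22, 2.79, 3.14, 3.14, 3.14].

INTERFACE

Orientations are given as a 3x3 rotation matrix whose columns are the frame's x, y, z axes.
In Python, from bench import manip gives the robot as it stands. Calls block until the motion is done:
- manip.move_ptp(position, orientation): joint-space move of the TCP to a pose.
- manip.move_l(position, attitude=None, max_speed=0.15): straight line of the TCP; attitude=None keeps the orientation; max_speed is the mean speed in m/s.
- manip.move_j(angles): joint-space move.
- manip.set_gripper(opening, effort=None): opening from 0.0 (shut) to 1.0 (fully open); effort is the grip in N (None keeps the last); returns when the fingers have stopped.
- manip.dwell(seconds).
- manip.inverse_kinematics(position, orientation): joint angles nearest the present ones, or None.
- manip.grab_frame(name): name is "side" or "top"; returns (picture, depth): 480x640x3 uint8, red, green, blue; 480x640 float32, m along the optical axis (not along the pixel's ray), 0 where there is no reading.
- manip.get_calibration(name): a dict with "camera_matrix" (3x3 intrinsics, pixels), "k1" (the pictures are not rectified: a ray, as slopes to the right and down, at radius r is drawn at 1 + k1 r^2 times it, then the intrinsics apply), "R" (3x3) and "t" (3): a world point X has camera coordinates R X + t. Camera axes: x right, y down, z forward; pixel columns grow to the right and rows downward; lengths in m; the calibration is good to about 2 mm. A picture is of the moment at which its call begins. get_calibration takes no time and is no camera call.
A pose or a line that the arm cannot do raises manip.Unreachable and nothing moves.
- manip.sign_off(): hands the job in, once; it reports no verdict.
Trained networks look in the newest picture that a camera, given by its name, has taken for a name from the list of things; names that differ only in an ending like _2 or _b are one class to them, and where a whole thing is asked for, a point or a joint stands for the part that bears it (a point fixed in the world has none). Each returns a list of dicts, best first, with "confidence" (0 to 1); they miss things now and then, are a little off and sometimes report something else, mostly with a low value. They report only what shows in the picture. A call takes as long as a camera call. They do not tell look-alikes from the thing itself.
- manip.look_for(camera, name): "at" ([x, y, z] in m, in world coordinates, good to about 4 mm: the middle of the surface that is visible of it).
Readings, each from a call of its own:
- manip.current_time(): time.
- manip.current_qpos(): joint angles.
- manip.current_joint_vel(): joint speeds.
- manip.current_joint_torque(): joint torques, N m.
- manip.current_ee_pos(): TCP position.
- manip.current_tcp_rot(): TCP orientation.
- manip.current_force(): force on the tool from outside, world axes, zero at the start.
- manip.current_ft_torque(): the same for the moment, N m.
- manip.current_grip_width(): opening from 0.0 (shut) to 1.0 (fully open).
Only numpy, scipy, OpenCV 4.12 (cv2) and the standard library are available. Lean on these libraries where they do the work, as an engineer would, in place of code of your own. Each camera call takes 0.05 s, during which the arm holds its last target.

## Working session

There is one attempt and no reset: what is moved stays moved. The work goes in short steps, each a Python script; the robot and the scene stay as the last script left them, time stands still between calls to the robot, and variables do not carry over. Pictures are saved under pics/ and viewed, and the job is handed in when it is done.

```bash
mkdir -p pics; ls; python3 - <<'E'
from bench import manip
import cv2,numpy as np
for n in("side","top"):
    p,d=manip.grab_frame(n); cv2.imwrite(f"pics/{n}0.png",p[:,:,::-1]); np.save(f"{n}0.npy",d)
    c=manip.get_calibration(n); print(n,c)
    for k in("orange_grip","orange_tip","blue_grip","slot_mouth","lamp_edge","clamp_tip","slider_orange"):
        try: print(k,[(np.round(r["at"],4).tolist(),round(r["confidence"],2)) for r in manip.look_for(n,k)][:4])
        except Exception as e: print(k,e)
print(manip.current_time(),manip.current_tcp_rot())
E
```

```text
pics
side {'camera_matrix': array([[509.38495929,   0.        , 322.72925458],
       [  0.        , 509.38495929, 241.04583532],
       [  0.        ,   0.        ,   1.        ]]), 'k1': -0.009963549451686019, 'R': array([[ 9.42237566e-01, -3.34945241e-01, -2.32456688e-04],
       [-2.32007425e-01, -6.52161366e-01, -7.21705001e-01],
       [ 2.41580056e-01,  6.80071495e-01, -6.92200721e-01]]), 't': array([-0.52485099,  0.15132698,  1.40528668])}
orange_grip [([0.2598, -0.4854, 0.0135], 0.76), ([0.6039, -0.2285, 0.0489], 0.73), ([0.4301, -0.4684, 0.0133], 0.57), ([0.5959, -0.0654, 0.0087], 0.55)]
orange_tip [([0.4261, -0.4717, 0.0166], 0.84), ([0.2556, -0.4832, 0.0122], 0.79), ([0.5963, -0.0621, 0.0163], 0.69), ([0.5995, -0.2348, 0.0485], 0.65)]
blue_grip [([0.4741, -0.2624, 0.051], 0.92), ([0.5917, -0.2362, 0.0483], 0.71)]
slot_mouth [([0.6267, 0.2206, 0.2976], 0.55), ([0.7602, -0.2476, 0.0563], 0.43)]
lamp_edge [([0.621, 0.2204, 0.2965], 0.57)]
clamp_tip [([0.4823, 0.1952, 0.1791], 0.64), ([0.5966, -0.2358, 0.0512], 0.41)]
slider_orange [([0.2518, -0.4799, 0.0081], 0.75), ([0.5932
[... 567 characters left out ...]
93, 0.0108], 0.88), ([0.2594, -0.4769, 0.0163], 0.71)]
orange_tip [([0.5998, -0.0548, 0.0164], 0.95), ([0.4247, -0.4687, 0.0125], 0.85), ([0.6005, -0.2234, 0.0517], 0.69), ([0.2535, -0.4779, 0.0104], 0.59)]
blue_grip [([0.4766, -0.2458, 0.0478], 0.97)]
slot_mouth [([0.6197, 0.2567, 0.2995], 0.84)]
lamp_edge [([0.6166, 0.2575, 0.2964], 0.59)]
clamp_tip [([0.4871, 0.1939, 0.1951], 0.62), ([0.7627, -0.0399, 0.0114], 0.22)]
slider_orange [([0.5982, -0.0547, 0.0106], 0.91), ([0.4263, -0.464, 0.0144], 0.79), ([0.2558, -0.4764, 0.0128], 0.64)]
0.8 [[ 4.13813330e-06  2.48142705e-01 -9.68723489e-01]
 [ 4.74930729e-06 -9.68723489e-01 -2.48142705e-01]
 [-1.00000000e+00 -3.57391794e-06 -5.18721288e-06]]
```

View pics/side0.png

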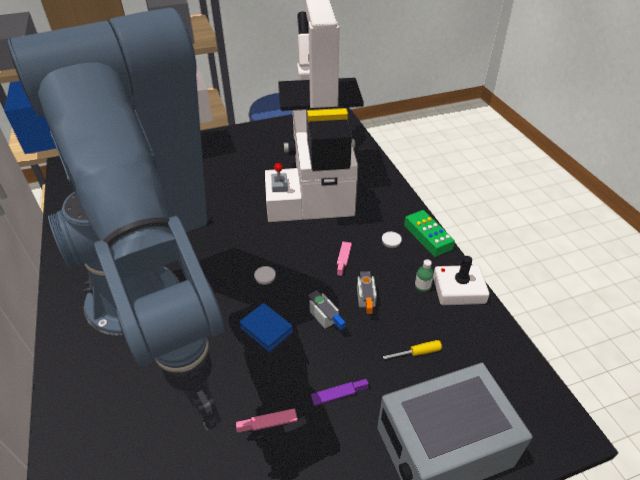

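View pics/top0.png

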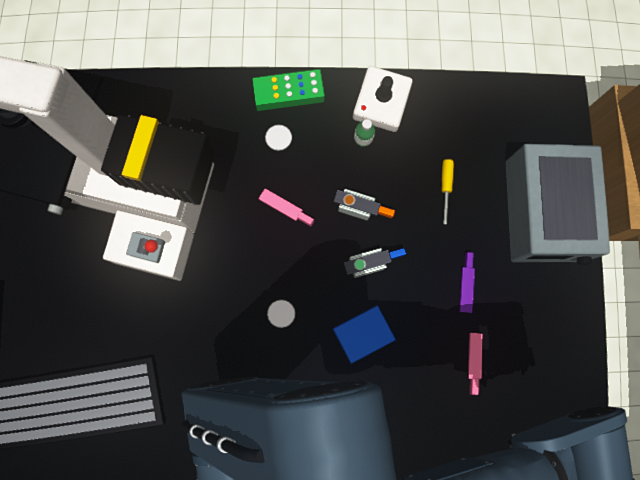

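Side view: the orange slider's handle is at about (369,306), its window near (367,282), and the slot frame at (329,181). The red ball is at (278,167). Top view: orange handle (387,211), amber window (349,200), red ball (151,246). The pink and purple sliders are decoys. Next I measure these points from the pixels.

```bash
cat > h.py <<'E'
from bench import manip
import cv2,numpy as np
def dist(c): return np.array([c["k1"],0,0,0,0.])
def cloud(n,d):
    c=manip.get_calibration(n)
    v,u=np.mgrid[0:480,0:640]
    uv=np.stack([u,v],-1).reshape(-1,1,2).astype(np.float64)
    r=cv2.undistortPoints(uv,c["camera_matrix"],dist(c)).reshape(480,640,2)
    X=np.dstack([r*d[...,None],d])
    return (X-c["t"])@c["R"]
def ray(n,u,v):
    c=manip.get_calibration(n)
    r=cv2.undistortPoints(np.array([[[u,v]]],float),c["camera_matrix"],dist(c)).ravel()
    return -c["R"].T@c["t"], c["R"].T@np.array([r[0],r[1],1.])
def atz(n,u,v,z):
    o,w=ray(n,u,v); return o+w*(z-o[2])/w[2]
def proj(n,X):
    c=manip.get_calibration(n)
    return cv2.projectPoints(np.atleast_2d(np.array(X,float)),cv2.Rodrigues(c["R"])[0],c["t"],c["camera_matrix"],dist(c))[0].reshape(-1,2)
E
python3 - <<'E'
from h import *
for n in("side","top"):
    p=cv2.imread(f"pics/{n}0.png"); d=np.load(n+"0.npy"); P=cloud(n,d)
    h=cv2.cvtColor(p,cv2.COLOR_BGR2HSV)
    H,S,V=[h[...,i].astype(int) for i in range(3)]
    for nm,m in(("orange",(H>5)&(H<20)&(S>150)&(V>90)),("red",((H<5)|(H>175))&(S>150)&(V>90))):
        k,l,st,ce=cv2.connectedComponentsWithStats(m.astype(np.uint8))
        for i in range(1,k):
            if st[i,4]>12:
                q=P[(l==i)&(d>0)]
                print(n,nm,st[i],ce[i].round(1),np.median(q,0).round(4),q.min(0).round(3),q.max(0).round(3))
    for box in ([330,250,400,330] if n=="side" else [320,170,420,240], [255,90,375,230] if n=="side" else [60,90,240,300]):
        x0,y0,x1,y1=box
        c=cv2.resize(p[y0:y1,x0:x1],None,fx=5 if x1-x0<110 else 3.3,fy=5 if x1-x0<110 else 3.3,interpolation=cv2.INTER_CUBIC)
        cv2.imwrite(f"pics/{n}_crop_{x0}.png",c); print(c.shape)
E
```

```text
side orange [369  90 113  28 502] [426.5 102.4] [ 1.9799  1.8186 -0.7155] [ 1.538  1.783 -0.754] [ 2.432  1.863 -0.644]
side orange [ 490   94  150  138 2251] [569.6 164.4] [ 2.4328  0.8286 -0.6992] [ 2.403  0.267 -0.754] [ 2.459  1.717 -0.641]
side orange [384 103   7   5  15] [386.5 105. ] [ 1.6657  1.8084 -0.6645] [ 1.639  1.794 -0.698] [ 1.705  1.837 -0.652]
side orange [353 105  30  14 139] [366.5 110.3] [ 1.5103  1.8156 -0.6788] [ 1.411  1.773 -0.747] [ 1.638  1.859 -0.643]
side orange [ 28 177   9   5  29] [ 31.6 179.2] [-0.6227  1.8175 -0.7324] [-0.64   1.807 -0.754] [-0.597  1.844 -0.708]
side orange [363 278   7   4  25] [365.9 279.4] [ 0.609  -0.2001  0.0491] [ 0.603 -0.206  0.046] [ 0.618 -0.19   0.053]
side orange [366 298   7  16  97] [368.7 305.3] [ 0.5808 -0.2883  0.0557] [ 0.572 -0.302  0.007] [ 0.606 -0.258  0.064]
side red [274 163   9   9  57] [277.8 166.6] [0.4833 0.1895 0.1881] [ 0.471  0.18  -0.004] [0.561 0.477 0.198]
(400, 350, 3)
(462, 396, 3)
top orange [345 195   9   9  58] [348.8 199.4] [ 0.61   -0.2022  0.0519] [ 0.602 -0.211  0.046] [ 0.62  -0.193  0.056]
top orange [378 206  17  12 138] [385.9 211.5] [ 0.5826 -0.2825  0.0578] [ 0.573 -0.308 -0.003] [ 0.607 -0.265  0.065]
top red [362 105   4   5  15] [363.5 107.1] [ 0.8265 -0.2361  0.0487] [ 0.821 -0.241  0.046] [ 0.833 -0.233  0.055]
top red [145 240  12  12 118] [150.5 245.6] [0.483  0.1928 0.1944] [0.473 0.182 0.185] [0.495 0.205 0.202]
(350, 500, 3)
(693, 594, 3)
```

View pics/side_crop_255.png

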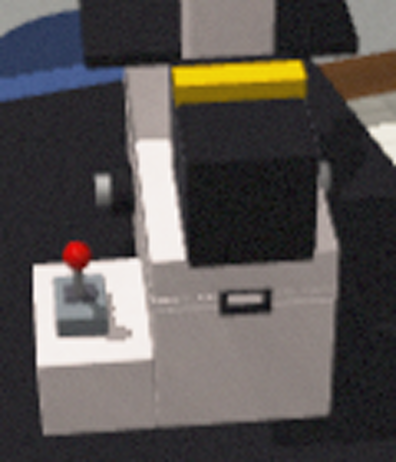

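View pics/top_crop_60.png

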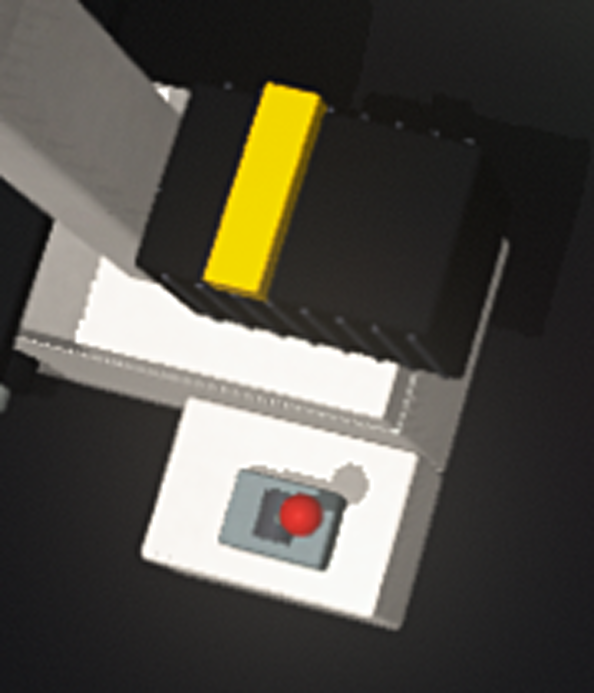

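View pics/side_crop_330.png

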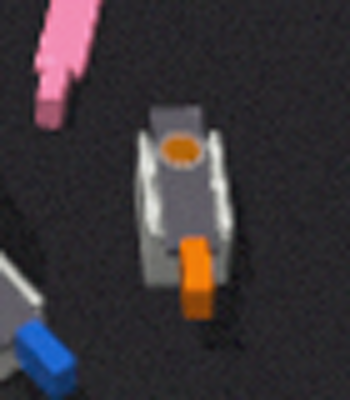

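View pics/top_crop_320.png

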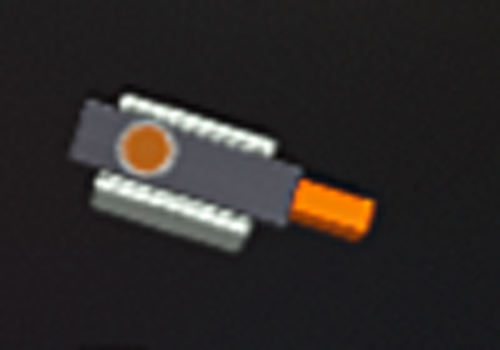

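```bash
python3 - <<'E'
from h import *
f=lambda n,x,y,s,ox,oy,z:atz(n,ox+x/s-.5+.1,oy+y/s-.5+.1,z)
T=lambda x,y,z:f("top",x,y,5,320,170,z)
S=lambda x,y,z:f("side",x,y,5,330,250,z)
fr=(T(87,100,.05)+T(70,158,.05))/2; re=(T(302,165,.05)+T(285,222,.05))/2
print("front",fr,"rear",re,np.linalg.norm(fr-re),"widths",np.linalg.norm(T(87,100,.05)-T(70,158,.05)))
y=fr-re;y/=np.linalg.norm(y);print("yaw y",y,"grip",re-17*y/1000,"win",T(147,148,.05))
print("side win",S(181,150,.05),"front",(S(152,107,.05)+S(201,108,.05))/2)
print("side handle top rear",(S(183,290,.058)+S(212,290,.058))/2,"front",(S(182,238,.058)+S(208,238,.058))/2)
# microscope face plane
p=cv2.imread("pics/side0.png"); d=np.load("side0.npy"); P=cloud("side",d)
for b in((308,190,350,212),(306,172,318,188),(340,172,352,188)):
    q=P[b[1]:b[3],b[0]:b[2]].reshape(-1,3)
    c=np.median(q,0); q=q[np.linalg.norm(q-c,axis=1)<.08]
    for _ in range(5):
        c=q.mean(0); nrm=np.linalg.svd(q-c,full_matrices=False)[2][2]; r=(q-c)@nrm; q=q[abs(r)<2.5*r.std()+1e-4]
    print(b,len(q),c,nrm,r.std())
print("frame z from depth",P[176:187,322:337].reshape(-1,3).mean(0), "atz", atz("side",329.2-.3,180.9-.3,.15))
# slide front face edge top view via white top face edges
print([atz("side",u,v,0.) for u,v in((255+157/3.3,90+424/3.3),(255+331/3.3,90+414/3.3),(255+43/3.3,90+434/3.3))])
# lamp lower edge
print([atz("side",255+x/3.3,90+y/3.3,.22) for x,y in((190,263),(316,257))])
E
```

```text
front [ 0.61904942 -0.17222133  0.05      ] rear [ 0.59081178 -0.26669923  0.05      ] 0.09860749497758912 widths 0.027298818455404106
yaw y [0.28636411 0.95812087 0.        ] grip [ 0.58594359 -0.28298728  0.05      ] win [ 0.61070352 -0.20233766  0.05      ]
side win [ 0.60973618 -0.20056885  0.05      ] front [ 0.61970913 -0.17080808  0.05      ]
side handle top rear [ 0.57682812 -0.29820353  0.058     ] front [ 0.58926843 -0.26606048  0.058     ]
(308, 190, 350, 212) 902 [0.62059177 0.12535746 0.07234113] [0.23621234 0.97164138 0.01080549] 0.0025755723984025136
(306, 172, 318, 188) 183 [0.57026259 0.1377707  0.15782773] [-0.22573777 -0.97405018 -0.01639205] 0.002364768033716791
(340, 172, 352, 188) 186 [0.67054491 0.11349201 0.1493003 ] [0.21837685 0.97576327 0.01405698] 0.002547347580315736
frame z from depth [0.61625784 0.11038023 0.1599488 ] atz [0.62112822 0.12465077 0.15      ]
[array([0.54175352, 0.15059526, 0.        ]), array([0.70718355, 0.10751648, 0.        ]), array([0.43319391, 0.17365728, 0.        ])]
[array([0.56239021, 0.10172361, 0.22      ]), array([0.66867507, 0.07330473, 0.22      ])]
```

```bash
cat >> h.py <<'E'
Y0=np.array([.2864,.9581,0]); G0=np.array([.5855,-.2832,.046])
YS=np.array([.238,.9713,0]); YS/=np.linalg.norm(YS); XS=np.array([YS[1],-YS[0],0])
M=.5733*XS+.2695*YS+np.array([0,0,.15])
Z=np.array([0,0,1.])
def Rt(y,lean=45,sgn=1):
    y=y/np.linalg.norm(y); a=np.radians(lean)
    x=np.sin(a)*y-np.cos(a)*Z
    ty=sgn*np.array([y[1],-y[0],0])
    return np.column_stack([x,ty,np.cross(x,ty)])
BACK=.004
def tcp(g,y,lean=45,sgn=1):
    "TCP for handle centre g"
    y=y/np.linalg.norm(y); R=Rt(y,lean,sgn)
    return g-BACK*y+.019*R[:,0],R
E
python3 - <<'E'
from h import *
print("M",M)
for s in(1,-1):
    for nm,g,y in(("pre",G0-.12*Rt(Y0)[:,0],Y0),("gr",G0,Y0),("lift",G0+.12*Z,Y0),("pre-slot",M-.157*YS,YS),("home",M-.052*YS,YS)):
        p,R=tcp(g,y,45,s); q=manip.inverse_kinematics(p,R)
        print(s,nm,p.round(3),None if q is None else np.round(q,2))
    print(manip.inverse_kinematics(.4231*XS+.27*YS+.17*Z,Rt(YS,0,s)))
E
```

```text
M [0.62096627 0.12531571 0.15      ]
1 pre [ 0.564 -0.355  0.117] [-0.87  0.9   1.2   0.63  1.55 -0.77]
1 gr [ 0.588 -0.274  0.033] [-0.77  0.96  1.34  0.7   1.35 -0.82]
1 lift [ 0.588 -0.274  0.153] [-0.77  0.79  1.33  0.68  1.48 -0.7 ]
1 pre-slot [ 0.586 -0.018  0.137] [-0.43  0.62  1.7   0.85  1.17 -0.69]
1 home [0.611 0.084 0.137] [-0.25  0.62  1.71  0.94  1.07 -0.6 ]
[ 2.34920520e-01  3.41524271e-01  1.83568630e+00 -4.44089210e-16
  9.64382085e-01  4.75218387e-01]
-1 pre [ 0.564 -0.355  0.117] [-0.87  0.9   1.2   0.63  1.55  2.37]
-1 gr [ 0.588 -0.274  0.033] [-0.77  0.96  1.34  0.7   1.35  2.32]
-1 lift [ 0.588 -0.274  0.153] [-0.77  0.79  1.33  0.68  1.48  2.44]
-1 pre-slot [ 0.586 -0.018  0.137] [-0.43  0.62  1.7   0.85  1.17  2.45]
-1 home [0.611 0.084 0.137] [-0.25  0.62  1.71  0.94  1.07  2.54]
[ 2.34920520e-01  3.41524271e-01  1.83568630e+00 -4.44089210e-16
  9.64382085e-01 -2.66637427e+00]
```

```bash
python3 - <<'E'
from h import *
manip.set_gripper(.45,60)
p,R=tcp(G0-.12*Rt(Y0)[:,0],Y0); manip.move_ptp(p,R)
p,R=tcp(G0-.03*Rt(Y0)[:,0],Y0); manip.move_l(p,R,.2)
for n in("side","top"):
    pic,d=manip.grab_frame(n); cv2.imwrite(f"pics/{n}1.png",pic[:,:,::-1])
    b=(300,220,460,340) if n=="side" else (320,150,480,270)
    cv2.imwrite(f"pics/{n}1c.png",cv2.resize(pic[b[1]:b[3],b[0]:b[2],::-1],None,fx=5,fy=5,interpolation=cv2.INTER_CUBIC))
print(manip.current_time(),manip.current_ee_pos(),p,manip.current_grip_width(),manip.current_force())
E
```

```text
3.7417 [ 0.58234481 -0.29609504  0.05509758] [ 0.5821267  -0.29448478  0.05377817] 0.4533022263472357 [-0.13087324  0.04996494  0.27226304]
```

View pics/side1c.png

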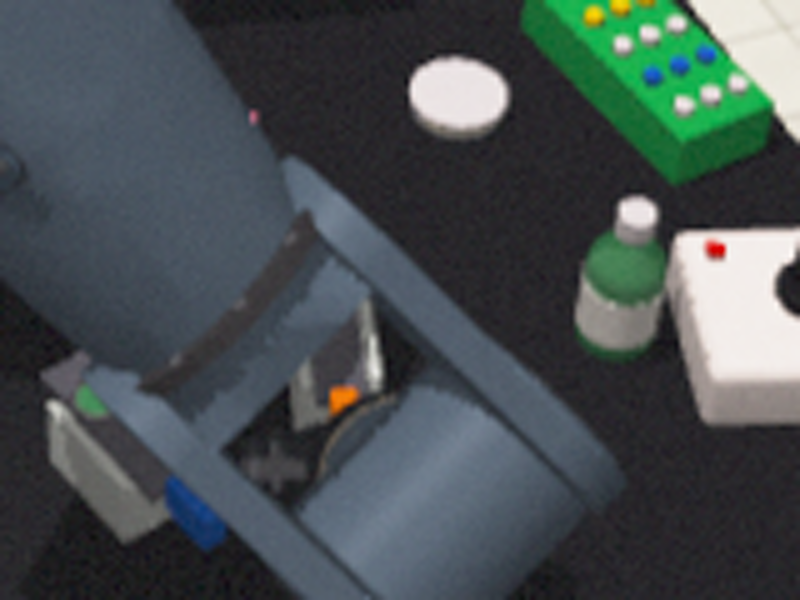

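View pics/top1c.png

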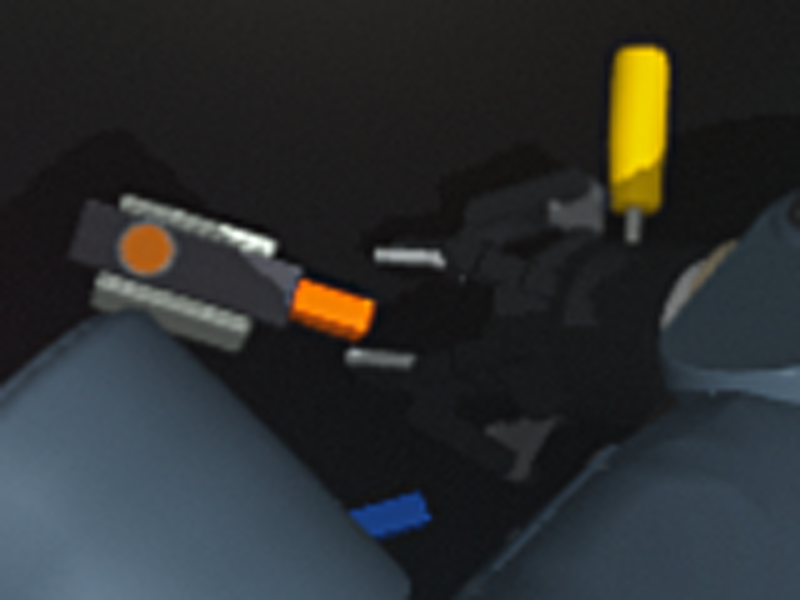

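Top view: the fingers straddle the handle's line. Pads are at crop (410,257) and (380,358), the handle at (333,310). Side view: the handle and rest are visible beside the wrist, and nothing has been touched. I'll check the alignment numerically, then grip.

```bash
python3 - <<'E'
from h import *
e=manip.current_ee_pos(); R=manip.current_tcp_rot()
# pad upper edge: tool z sign forward/up
print("tool z",R[:,2].round(2), R[:,0].round(2))
off=.04
for s in(-1,1):
  for zz in(-.011,.011):
    for back in(.0,.019,.03):
      print(s,zz,back,((proj("top",e-back*R[:,0]+zz*R[:,2]+s*off/2*R[:,1])[0]-[320,150])*5).round())
E
```

```text
tool z [-0.2  -0.68 -0.71] [ 0.2   0.68 -0.71]
-1 -0.011 0.0 [333. 343.]
-1 -0.011 0.019 [367. 346.]
-1 -0.011 0.03 [386. 348.]
-1 0.011 0.0 [362. 360.]
-1 0.011 0.019 [396. 363.]
-1 0.011 0.03 [416. 365.]
1 -0.011 0.0 [358. 257.]
1 -0.011 0.019 [391. 259.]
1 -0.011 0.03 [411. 261.]
1 0.011 0.0 [387. 275.]
1 0.011 0.019 [420. 277.]
1 0.011 0.03 [440. 279.]
```

```bash
python3 - <<'E'
from h import *
p,R=tcp(G0,Y0); manip.move_l(p,R,.08)
print(manip.current_ee_pos(),p,manip.current_force().round(2))
manip.set_gripper(0,60)
print("w",manip.current_grip_width(),manip.current_force().round(2))
p,R=tcp(G0+.03*Z,Y0); manip.move_l(p,R,.06)
print("lift",manip.current_force().round(2))
p,R=tcp(G0+.104*Z,Y0); manip.move_l(p,R,.15)
print(manip.current_grip_width(),manip.current_force().round(2),manip.current_ft_torque().round(3),manip.current_time())
for n in("side","top"):
    pic,d=manip.grab_frame(n); cv2.imwrite(f"pics/{n}2.png",pic[:,:,::-1])
    b=(300,180,460,300) if n=="side" else (300,150,460,270)
    cv2.imwrite(f"pics/{n}2c.png",cv2.resize(pic[b[1]:b[3],b[0]:b[2],::-1],None,fx=5,fy=5,interpolation=cv2.INTER_CUBIC))
E
```

```text
[ 0.58823772 -0.27381995  0.03231512] [ 0.58820222 -0.27416021  0.03256497] [ 0.19 -0.29 -0.4 ]
w 0.15531404254303297 [ 0.14 -1.23  1.54]
lift [ 0.49 -0.46 -0.12]
0.1563075815470829 [-0.14  0.63 -1.27] [-0.449  0.164  0.047] 5.8917
```

View pics/side2c.png

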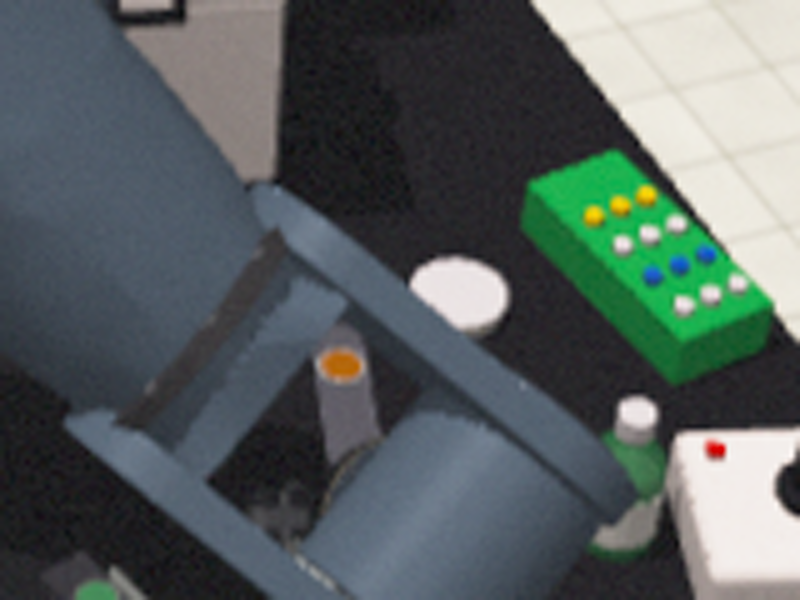

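View pics/top2c.png

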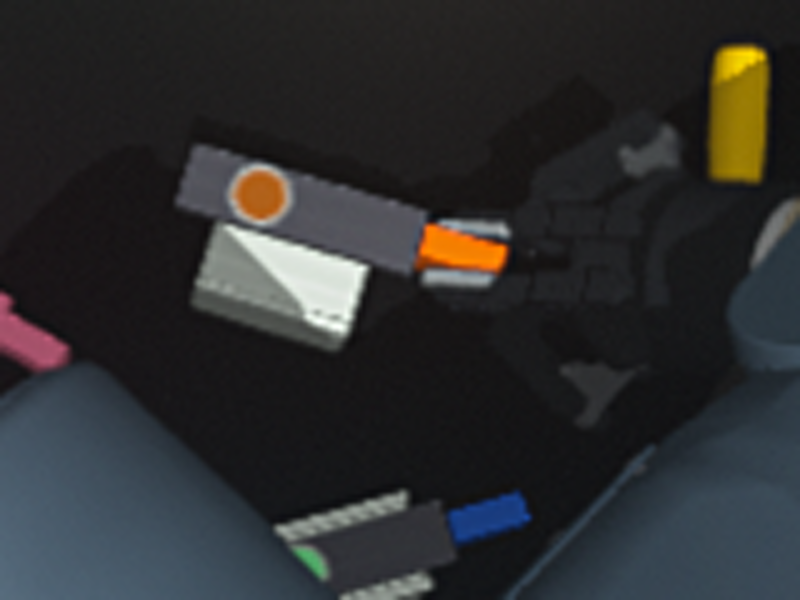

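Top view: the slider is lifted and level, held by the handle at crop (463,250), window (260,194), with the rest empty below it. Now I'll measure yaw and pitch in the hand.

```bash
python3 - <<'E'
from h import *
T=lambda x,y,z:atz("top",300+x/5-.4,150+y/5-.4,z)
e=manip.current_ee_pos(); R=manip.current_tcp_rot()
fr=(T(195,144,.154)+T(177,206,.154))/2; re=(T(429,212,.154)+T(412,276,.154))/2
y=fr-re; print(np.linalg.norm(y),"width",np.linalg.norm(T(195,144,.154)-T(177,206,.154)), y/np.linalg.norm(y),"tool-fwd",(R[:,0]*[1,1,0])/np.linalg.norm(R[:2,0]))
g=e-.019*R[:,0]+BACK*Y0; print("exp tip",g+.117*Y0,"seen",fr,"win",T(260,194,.154), "exp z",g[2])
pic,d=manip.grab_frame("top"); P=cloud("top",d)
for (x,y_) in((200,180),(220,190),(320,225),(380,240),(410,245)):
    u,v=int(300+x/5),int(150+y_/5); print(P[v-1:v+2,u-1:u+2].reshape(-1,3).mean(0).round(4))
E
```

```text
0.09921474390148445 width 0.027050645535532 [0.28149168 0.95956367 0.        ] tool-fwd [ 0.2845048   0.95867461 -0.        ]
exp tip [ 0.61858802 -0.17074522  0.14865511] seen [ 0.61736887 -0.17092517  0.154     ] win [ 0.60965708 -0.20098458  0.154     ] exp z 0.14865510503332077
[ 0.6146 -0.1774  0.1536]
[ 0.6106 -0.1856  0.1531]
[ 0.5962 -0.2261  0.1537]
[ 0.5905 -0.2506  0.1525]
[ 0.5881 -0.2626  0.1541]
```

```bash
python3 - <<'E'
from h import *
p,R=tcp(M-.157*YS,YS); manip.move_l(p,R,.2); manip.dwell(.3)
e=manip.current_ee_pos(); print(e,e-p,manip.current_force().round(2),manip.current_time())
for n in("side","top"):
    pic,d=manip.grab_frame(n); cv2.imwrite(f"pics/{n}3.png",pic[:,:,::-1]); np.save(n+"3.npy",d)
    b=(270,140,390,230) if n=="side" else (190,130,350,250)
    cv2.imwrite(f"pics/{n}3c.png",cv2.resize(pic[b[1]:b[3],b[0]:b[2],::-1],None,fx=800/(b[2]-b[0]),fy=800/(b[2]-b[0]),interpolation=cv2.INTER_CUBIC))
E
```

```text
[ 0.58590181 -0.01839152  0.13652422] [ 5.48145515e-05 -3.82227792e-04 -4.07510063e-05] [ 0.56 -0.09 -0.76] 7.775
```

View pics/side3c.png

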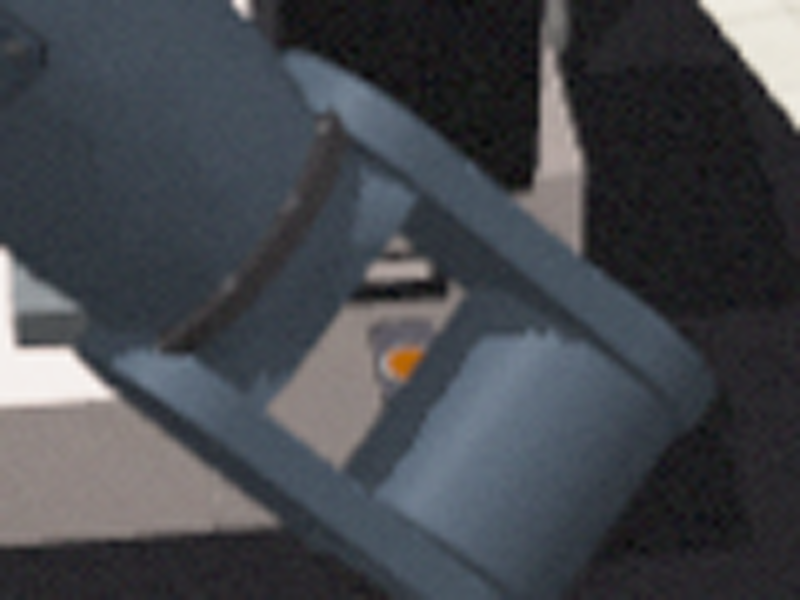

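View pics/top3.png

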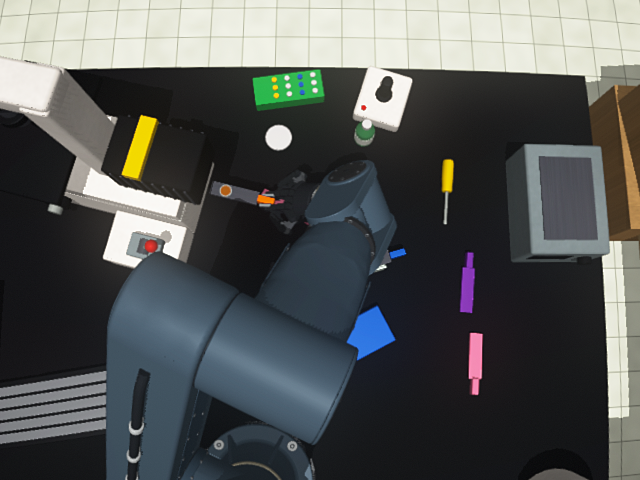

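```bash
python3 - <<'E'
from h import *
e=manip.current_ee_pos(); R=manip.current_tcp_rot()
g=e-.019*R[:,0]+BACK*YS; tip=g+.117*YS
S=800/120
pc=lambda X:((proj("side",X)[0]-[269.6,139.6])*S).round(0)
print("tip top corners",pc(tip+.004*Z-.014*XS),pc(tip+.004*Z+.014*XS))
F=M-.006*YS
for a in(-1,1):
  for b in(-1,1): print("frame outer",a,b,pc(F+a*.0205*XS+b*.010*Z), "slot",pc(M+a*.0155*XS+b*.00525*Z))
# same for original crop side_crop_255
pc=lambda X:((proj("side",X)[0]-[254.6,89.6])*3.3).round(0)
for a in(-1,1):
  for b in(-1,1): print("orig frame",pc(F+a*.0205*XS+b*.010*Z),pc(F+a*.0245*XS+b*.014*Z))
p=cv2.imread("pics/side0.png")[165:197,305:353]; cv2.imwrite("pics/frame.png",cv2.resize(p,None,fx=16,fy=16,interpolation=cv2.INTER_NEAREST))
E
```

```text
tip top corners [373. 322.] [436. 318.]
frame outer -1 -1 [351. 301.] slot [360. 284.]
frame outer -1 1 [351. 266.] slot [360. 265.]
frame outer 1 -1 [441. 295.] slot [428. 280.]
frame outer 1 1 [441. 260.] slot [429. 261.]
orig frame [223. 314.] [219. 318.]
orig frame [223. 296.] [219. 293.]
orig frame [268. 311.] [272. 314.]
orig frame [268. 294.] [272. 290.]
```

View pics/frame.png

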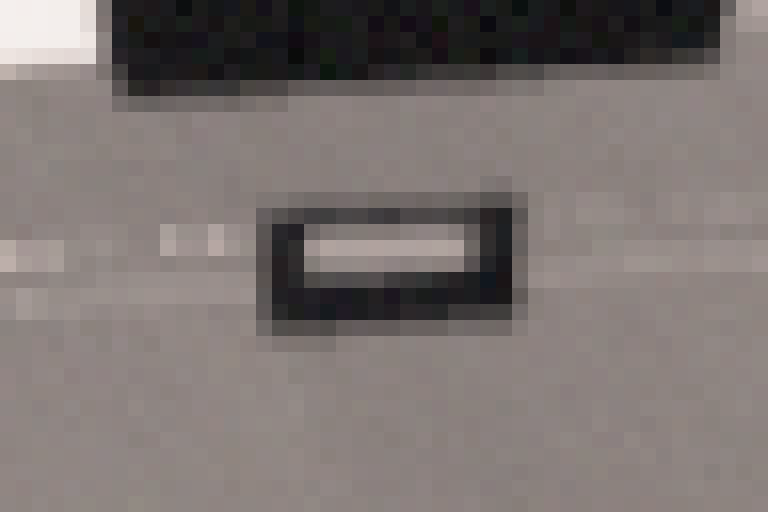

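Tip pixels match the prediction to 0.5 px: measured (370,322) and (437,320), predicted (373,322) and (436,318). The frame centre agrees laterally. I'll insert in small steps, watching the force.

```bash
cat >> h.py <<'E'
def fs(): 
    f=manip.current_force(); return np.array([f@XS,f@YS,f[2]])
E
python3 - <<'E'
from h import *
manip.set_gripper(0,35)
b=fs(); print("bias",b.round(2))
for dpt in list(np.arange(-.012,.0501,.004)):
    p,R=tcp(M+(dpt-.117)*YS,YS); manip.move_l(p,R,.06)
    f=fs()-b; e=manip.current_ee_pos()-p
    print(round(dpt*1000),f.round(2),(1e3*np.array([e@XS,e@YS,e[2]])).round(2))
    if np.abs(f).max()>8: print("STOP"); break
print(manip.current_time())
E
```

```text
bias [-0.15 -0.69 -0.87]
-12 [0.4  0.58 0.44] [-0.06  0.2   0.  ]
-8 [-0.12  0.65 -0.45] [0.   0.03 0.01]
-4 [ 0.81  0.92 -0.16] [-0.04  0.15 -0.  ]
0 [ 0.15  0.15 -0.24] [-0.08  0.22 -0.01]
4 [0.05 1.1  0.44] [-0.07  0.22  0.01]
8 [-0.41  0.55  0.71] [-0.06  0.22  0.  ]
12 [0.65 0.09 0.  ] [-0.06  0.22  0.02]
16 [-0.44  0.54 -0.46] [-0.05  0.22 -0.  ]
20 [ 0.08 -0.19  0.62] [-0.08  0.22 -0.02]
24 [0.61 0.57 0.77] [-0.05  0.21 -0.01]
28 [ 0.14  0.47 -0.95] [-0.04  0.23  0.01]
32 [-1.1   0.64 -0.62] [-0.07  0.21 -0.  ]
36 [-0.31  0.88  0.3 ] [-0.06  0.2  -0.01]
40 [-0.67  1.01  0.73] [-0.08  0.23 -0.01]
44 [0.16 0.27 1.26] [-0.07  0.23 -0.  ]
48 [0.65 0.21 0.57] [-0.07  0.23  0.01]
12.4583
```

```bash
python3 - <<'E'
from h import *
b=np.array([-.1,-.2,-.7])
manip.set_gripper(0,30)
for dpt in np.arange(.050,.0735,.001):
    p,R=tcp(M+(dpt-.117)*YS,YS); manip.move_l(p,R,.03)
    f=fs()-b; e=manip.current_ee_pos()-p
    if dpt>.056: print(round(dpt*1000),f.round(2),(1e3*np.array([e@XS,e@YS,e[2]])).round(2))
    if f[1]<-4:
        f2=np.mean([fs()-b for _ in range(4)],0); print("again",f2.round(2))
        if f2[1]<-4: break
print(manip.current_time())
E
```

```text
56 [-0.09  0.6   0.53] [-0.02  0.05 -0.  ]
57 [ 0.66  0.55 -0.3 ] [-0.02  0.06 -0.01]
58 [ 0.29 -0.1   0.39] [-0.01  0.07  0.01]
59 [0.79 0.08 0.79] [-0.01  0.04  0.  ]
60 [-0.03  0.21 -0.03] [-0.01  0.06  0.02]
61 [-0.09 -0.28 -0.48] [-0.04  0.07 -0.04]
62 [ 0.42 -0.43 -0.27] [-0.    0.04 -0.  ]
63 [-0.06 -0.76 -0.01] [-0.02  0.04 -0.02]
64 [ 0.51  0.25 -0.04] [-0.02  0.03 -0.  ]
65 [-1.39 -7.12  1.24] [ 0.18 -0.78 -0.12]
again [-1.39 -7.12  1.24]
16.675
```

```bash
python3 - <<'E'
from h import *
b=np.array([-.1,-.2,-.7])
dpt=.0658
p,R=tcp(M+(dpt-.117)*YS,YS); manip.move_l(p,R,.03)
e=manip.current_ee_pos()-p
print((fs()-b).round(2),(1e3*np.array([e@XS,e@YS,e[2]])).round(2),manip.current_grip_width(),manip.current_ft_torque().round(2))
for n in("side","top"):
    pic,d=manip.grab_frame(n); cv2.imwrite(f"pics/{n}4.png",pic[:,:,::-1])
    bb=(260,90,420,210) if n=="side" else (150,130,310,250)
    cv2.imwrite(f"pics/{n}4c.png",cv2.resize(pic[bb[1]:bb[3],bb[0]:bb[2],::-1],None,fx=5,fy=5,interpolation=cv2.INTER_CUBIC))
E
```

```text
[ -1.72 -14.23   2.4 ] [ 0.31 -1.54 -0.28] 0.15262471918348222 [-1.46  0.6   0.35]
```

View pics/side4c.png

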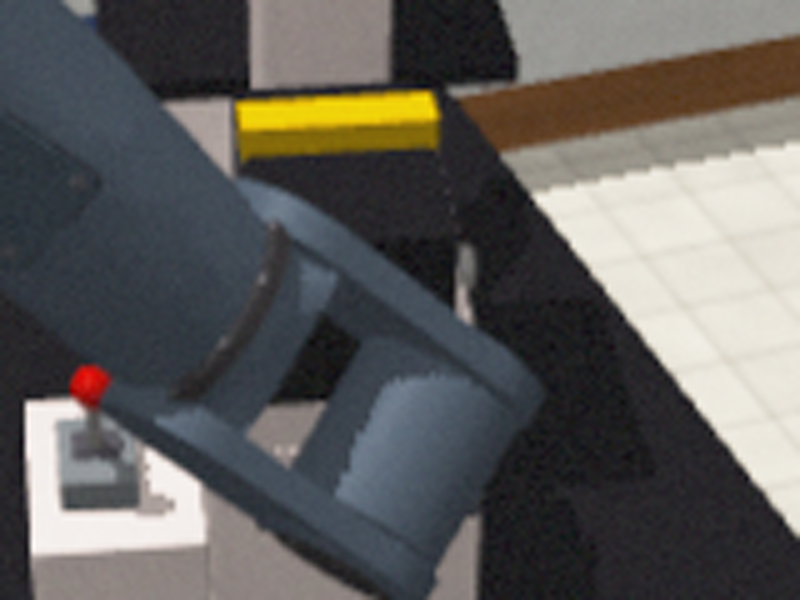

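View pics/top4c.png

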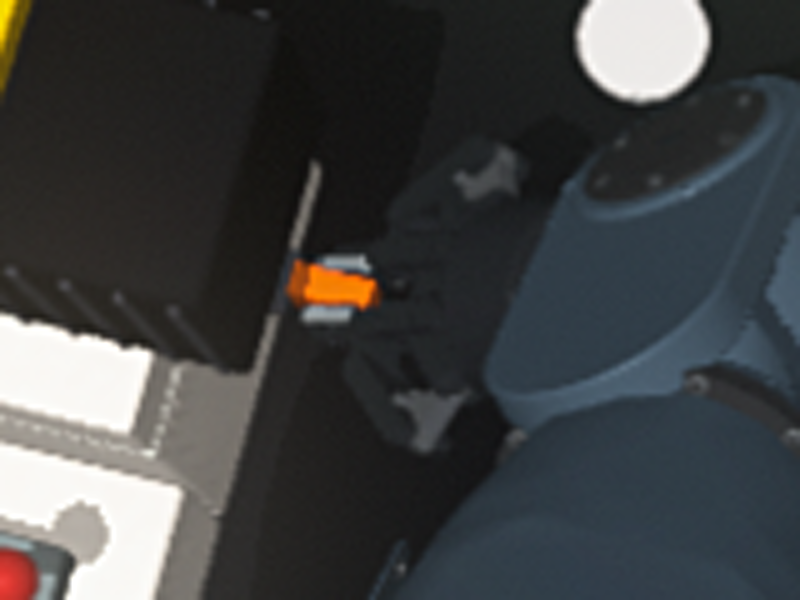

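Top view: the handle stands just outside the lamp house, at crop (333,285), with the gripper body clear of the house. The force rose from 0 to 7 to 14 N over 2 mm with the tip holding at 64.2 mm, so this is a rigid stop within the 60–70 mm range. The moment is also consistent with contact at slot height. Now I'll relax the arm, release, and check.

```bash
python3 - <<'E'
from h import *
b=np.array([-.1,-.2,-.7])
p,R=tcp(M+(.0645-.117)*YS,YS); manip.move_l(p,R,.03)
print((fs()-b).round(2),manip.current_ee_pos()-p)
manip.dwell(.4)
manip.set_gripper(.38)
print("open",manip.current_grip_width(),(fs()-b).round(2))
manip.move_l(p-.03*R[:,0],R,.08)
p2=p-.14*R[:,0]; manip.move_l(p2,R,.2)
print((fs()-b).round(2),manip.current_time())
for n in("side","top"):
    pic,d=manip.grab_frame(n); cv2.imwrite(f"pics/{n}5.png",pic[:,:,::-1]);np.save(n+"5.npy",d)
    bb=(260,90,420,210) if n=="side" else (150,130,310,250)
    cv2.imwrite(f"pics/{n}5c.png",cv2.resize(pic[bb[1]:bb[3],bb[0]:bb[2],::-1],None,fx=5,fy=5,interpolation=cv2.INTER_CUBIC))
E
```

```text
[-0.19 -4.81  1.45] [ 6.67017395e-05 -3.38904701e-04 -8.77123552e-05]
open 0.3764625817458141 [0.02 1.02 0.69]
[0.41 1.15 1.17] 19.225
```

View pics/side5c.png

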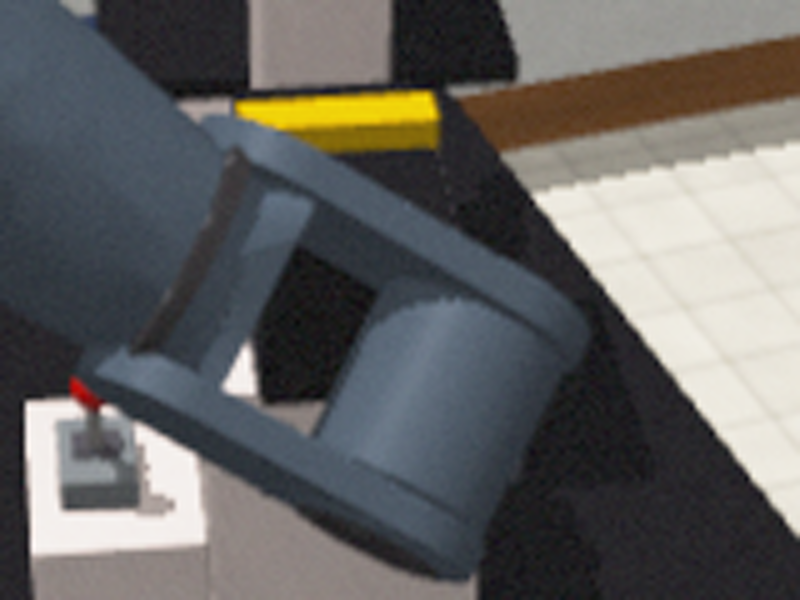

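View pics/top5c.png

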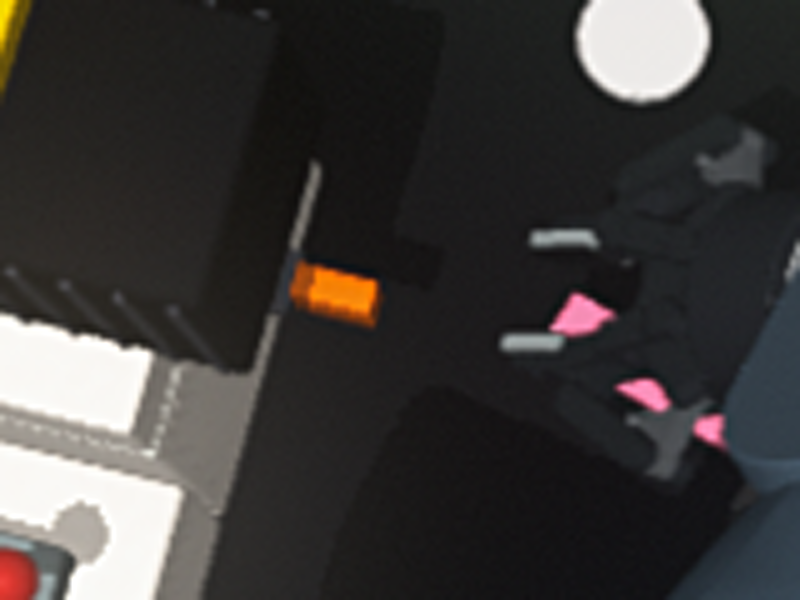

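The slider stayed in place on release: handle still at crop 293–380 horizontally. Next, the clamp.

```bash
python3 - <<'E'
from h import *
a=atz("top",150.5,245.6,.183); s=atz("side",277.8,166.6,.185); print(a,s)
B=(a+s)/2; sx,c=B@XS,B@YS; print("s,c",sx,c, "rel mouth",sx-M@XS,c-M@YS)
sx=.5*(sx+.4233)
R=Rt(YS,0)
P=lambda c,z:sx*XS+c*YS+z*Z
for cc,z in((.19,.27),(.25,.168),(c+.055,.168)): print(manip.inverse_kinematics(P(cc,z),R))
manip.set_gripper(0)
manip.move_ptp(P(c-.1,.27),R)
manip.move_l(P(c-.05,.168),R,.2)
b=fs(); print(b.round(2),manip.current_time())
for n in("side","top"):
    pic,d=manip.grab_frame(n); cv2.imwrite(f"pics/{n}6.png",pic[:,:,::-1])
    bb=(220,110,380,230) if n=="side" else (90,190,250,310)
    cv2.imwrite(f"pics/{n}6c.png",cv2.resize(pic[bb[1]:bb[3],bb[0]:bb[2],::-1],None,fx=5,fy=5,interpolation=cv2.INTER_CUBIC))
E
```

```text
[0.48487391 0.19584396 0.183     ] [0.48421749 0.19772353 0.185     ]
s,c 0.4237903600444069 0.3064475584468313 rel mouth -0.14950963995559324 0.03694755844683123
[ 8.10479984e-02  1.50791280e-01  1.81380929e+00 -4.44089210e-16
  1.17699209e+00  3.21345865e-01]
[ 1.98238465e-01  3.27396939e-01  1.86253958e+00 -4.44089210e-16
  9.51656131e-01  4.38536332e-01]
[ 3.82549558e-01  4.36204633e-01  1.69583323e+00 -4.44089210e-16
  1.00955479e+00  6.22847425e-01]
[ 0.38 -0.4   0.69] 21.3
```

View pics/side6c.png

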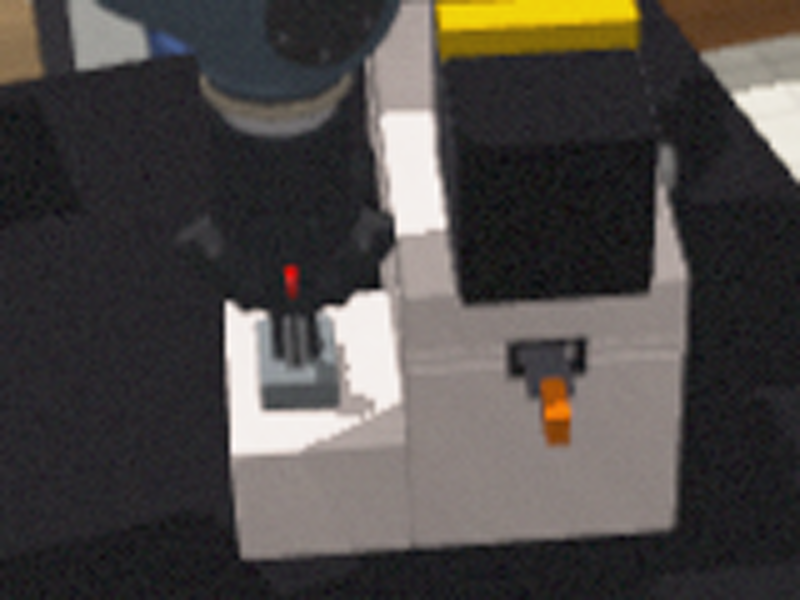

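View pics/top6c.png

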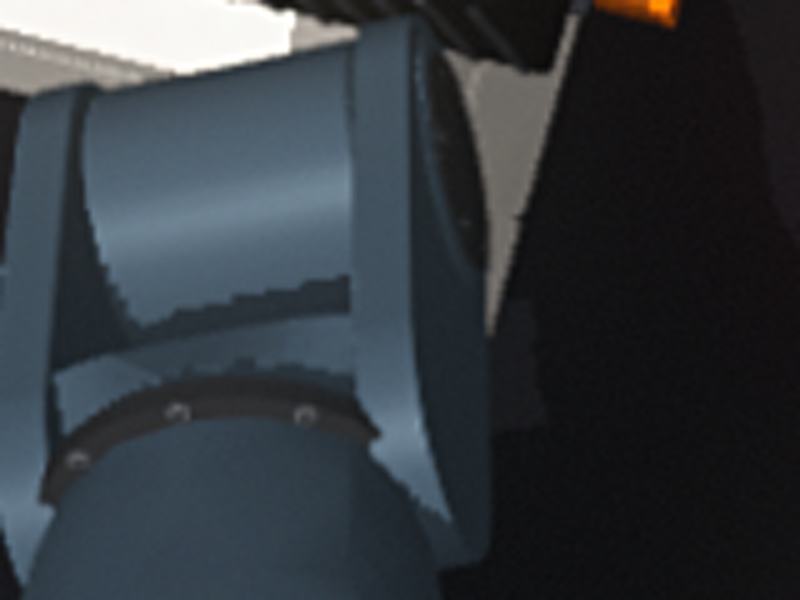

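Side view: the handle sticks out of the slot at crop (557,410). The closed fingers stand on the near side of the ball, with red visible at (292,280). The gripper clears the microscope wall. I'll push in steps.

```bash
python3 - <<'E'
from h import *
sx=.4235; c=.3064; R=Rt(YS,0)
P=lambda c,z:sx*XS+c*YS+z*Z
b=fs()
for k in np.concatenate([np.arange(-.04,.042,.008),np.arange(.044,.066,.002)]):
    p=P(c+k,.168); manip.move_l(p,R,.08)
    f=fs()-b; e=manip.current_ee_pos()-p
    print(round(k*1e3),f.round(2),(1e3*e@YS).round(2))
    if abs(f).max()>8: break
print(manip.current_time())
E
```

```text
-40 [-1.06 -0.42 -1.26] 0.46
-32 [-0.07 -0.29 -0.41] 0.42
-24 [-0.05  0.   -0.8 ] 0.39
-16 [-0.21 -0.57 -1.08] 0.29
-8 [-0.39 -0.77  0.14] 0.22
0 [ 0.15  0.22 -1.25] 0.38
8 [-1.17  0.64 -0.21] 0.42
16 [-0.6   0.08 -0.97] 0.4
24 [ 0.4   0.22 -0.45] 0.42
32 [-1.44 -0.22 -0.65] 0.41
40 [-0.66  0.06 -0.99] 0.43
44 [-1.13 -0.34 -0.79] 0.16
46 [-0.8   0.32 -1.49] 0.07
48 [-0.35  0.46 -0.17] 0.09
50 [-0.62 -2.78 -0.44] -0.15
52 [ -0.13 -12.65   2.05] -1.7
25.425
```

The force rose sharply at about 50 mm of travel, where the lever's end stop is expected (about 52). I'll back off, retreat, and inspect.

```bash
python3 - <<'E'
from h import *
sx=.4235; c=.3064; R=Rt(YS,0)
P=lambda c,z:sx*XS+c*YS+z*Z
manip.move_l(P(c+.02,.168),R,.1); manip.move_l(P(c-.06,.27),R,.2)
manip.move_ptp(P(c-.26,.33)-.06*XS,R)
manip.dwell(.3); print(manip.current_time(),fs().round(2))
for n in("side","top"):
    pic,d=manip.grab_frame(n); cv2.imwrite(f"pics/{n}7.png",pic[:,:,::-1]);np.save(n+"7.npy",d)
    bb=(240,120,370,217.5) if n=="side" else (90,150,250,270)
    bb=tuple(map(int,bb))
    cv2.imwrite(f"pics/{n}7c.png",cv2.resize(pic[bb[1]:bb[3],bb[0]:bb[2],::-1],None,fx=5,fy=5,interpolation=cv2.INTER_CUBIC))
    print([(np.round(r["at"],4).tolist(),round(r["confidence"],2)) for r in manip.look_for(n,"clamp_tip")][:3])
    h=cv2.cvtColor(pic,cv2.COLOR_RGB2HSV).astype(int); H,S,V=h[...,0],h[...,1],h[...,2]
    m=((H<4)|(H>175))&(S>150)&(V>90)
    k,l,st,ce=cv2.connectedComponentsWithStats(m.astype(np.uint8))
    for i in range(1,k):
        if st[i,4]>20: 
            X=atz(n,*ce[i],.183); print(n,ce[i],X,"s,c",X@XS,X@YS,"dc",X@YS-.3064)
# expected slider pixels at home
tip=M+.0643*YS; g=tip-.117*YS
for n,o in(("side",(239.6,119.6)),("top",(89.6,149.6))):
    for a in(-1,1):
        for t in(-.017,.017): print(n,a,t,((proj(n,g+t*YS+a*.007*XS+.012*Z)[0]-o)*5).round())
E
```

```text
27.8667 [ 0.26 -0.46 -0.06]
[([0.4958, 0.2561, 0.1598], 0.42)]
side [278.         153.88571429] [0.50395293 0.26511489 0.183     ] s,c 0.42637770630245353 0.3774341129077489 dc 0.07103411290774891
[([0.4961, 0.2571, 0.1837], 0.54), ([0.4755, -0.2405, 0.0475], 0.36)]
top [116.59259259 236.74074074] [0.50183779 0.26561937 0.183     ] s,c 0.4242032743438802 0.37742071833454527 dc 0.07102071833454526
side -1 -0.017 [447. 361.]
side -1 0.017 [441. 325.]
side 1 -0.017 [471. 359.]
side 1 0.017 [464. 324.]
top -1 -0.017 [666. 214.]
top -1 0.017 [585. 194.]
top 1 -0.017 [675. 181.]
top 1 0.017 [595. 162.]
```

View pics/side7c.png

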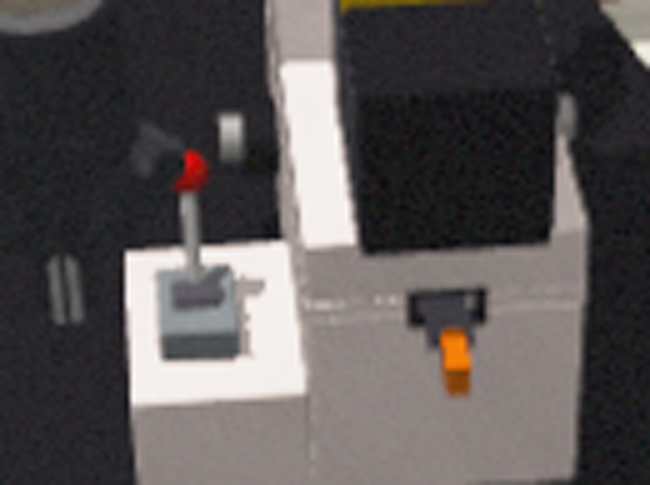

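View pics/top7c.png

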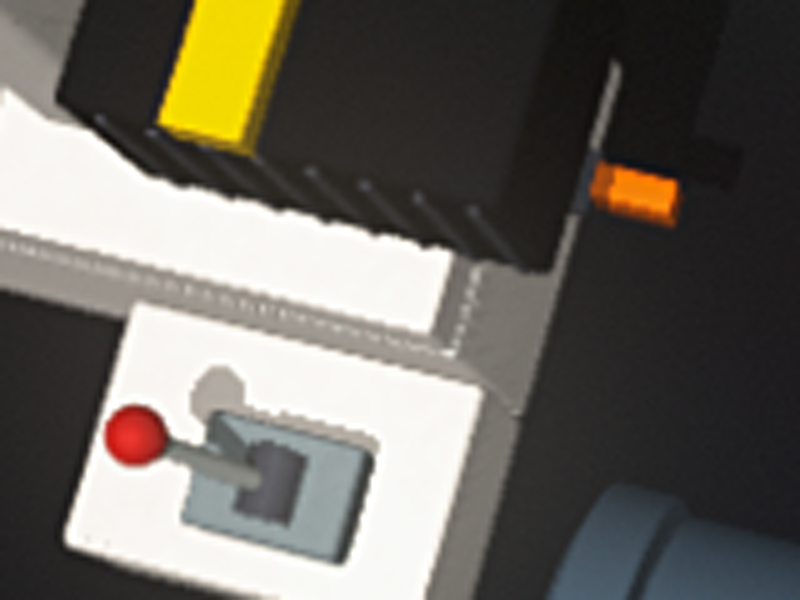

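View pics/top7.png

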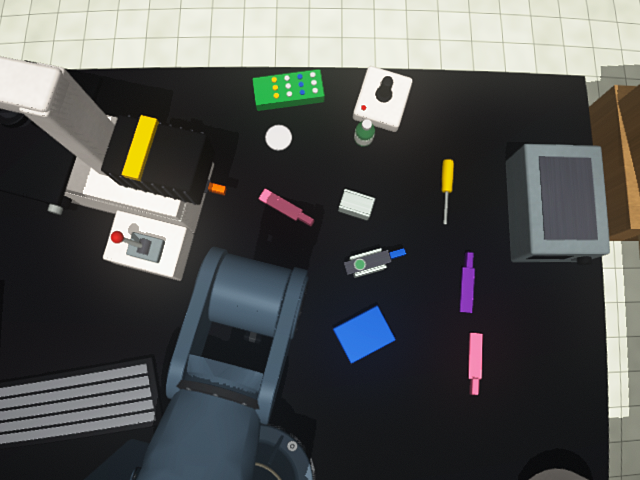

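Top view: the ball is now at (116.6,236.7), leaning over to +y. The handle is where home predicts: seen at crop x 590–680, predicted 585–675. The estimated lever angle is close to the 0.9 threshold, so I'll measure the ball more precisely.

```bash
python3 - <<'E'
from h import *
for n in("top","side"):
  for i in(0,7):
    p=cv2.imread(f"pics/{n}{i}.png"); d=np.load(f"{n}{i}.npy"); Pc=cloud(n,d)
    f=p.astype(int); m=(f[...,2]>60)&(f[...,2]>1.8*f[...,1])&(f[...,2]>1.8*f[...,0])
    m[:, :90]=0; m[:,310:]=0; m[300:]=0; m[:130]=0
    k,l,st,ce=cv2.connectedComponentsWithStats(m.astype(np.uint8)); j=1+np.argmax(st[1:,4])
    pts=np.argwhere(l==j)[:,::-1].astype(np.float32); (u,v),r=cv2.minEnclosingCircle(pts)
    X=atz(n,u,v,.182); q=Pc[(l==j)&(d>0)]; q=q[q[:,2]>.15]
    print(n,i,st[j],round(u,1),round(v,1),round(r,1),"c",round(X@YS,4),"s",round(X@XS,4),"depth med c",np.median(q@YS).round(4),"zmax",np.percentile(q[:,2],95).round(4))
E
```

```text
top 0 [145 240  12  12 123] 150.8 245.8 6.4 c 0.3052 s 0.4242 depth med c 0.3022 zmax 0.1995
top 7 [208 182  18  13 158] 216.5 188.5 9.3 c 0.2102 s 0.567 depth med c 0.2164 zmax 0.1636
side 0 [274 163   9   9  63] 277.8 166.6 4.6 c 0.3114 s 0.4231 depth med c 0.297 zmax 0.1965
side 7 [275 150   7   9  42] 277.0 154.0 4.5 c 0.3786 s 0.4233 depth med c 0.3702 zmax 0.1955
```

```bash
python3 - <<'E'
from h import *
sx=.4235; c=.3064; R=Rt(YS,0)
P=lambda c,z:sx*XS+c*YS+z*Z
manip.move_ptp(P(c-.06,.27),R); manip.move_l(P(c+.015,.174),R,.15)
b=fs()
for k in (.04,.044,.046,.048,.049,.05,.051,.052,.053,.054,.055,.056,.058):
    p=P(c+k,.174); manip.move_l(p,R,.05)
    f=fs()-b; e=manip.current_ee_pos()-p
    if k>.045: print(round(k*1e3),f.round(2),(1e3*e@YS).round(2),"actual",((k+e@YS)*1e3).round(1))
    if abs(f).max()>22: break
manip.move_l(P(c+.02,.174),R,.1); manip.move_l(P(c-.06,.27),R,.2)
manip.move_ptp(P(c-.26,.33)-.06*XS,R)
manip.dwell(.3); print(manip.current_time(),fs().round(2))
for n in("side","top"):
    pic,d=manip.grab_frame(n); cv2.imwrite(f"pics/{n}8.png",pic[:,:,::-1]);np.save(n+"8.npy",d)
    h=cv2.cvtColor(pic,cv2.COLOR_RGB2HSV).astype(int); H,S,V=h[...,0],h[...,1],h[...,2]
    m=((H<4)|(H>175))&(S>150)&(V>90)
    k,l,st,ce=cv2.connectedComponentsWithStats(m.astype(np.uint8))
    for i in range(1,k):
        if st[i,4]>20: 
            X=atz(n,*ce[i],.182); print(n,ce[i],st[i],"s,c",X@XS,X@YS)
    m=(H>5)&(H<20)&(S>150)&(V>90)
    k,l,st,ce=cv2.connectedComponentsWithStats(m.astype(np.uint8))
    for i in range(1,k):
        if st[i,4]>20 and 150<ce[i][1]<230: print("orange",n,ce[i],st[i],((proj(n,M+(.0643-.117)*YS+.012*Z)[0])).round(1))
E
```

```text
46 [ 1.03  0.95 -1.32] 0.05 actual 46.1
48 [ 1.28 -0.54 -1.89] 0.07 actual 48.1
49 [ 1.11  1.31 -1.39] 0.04 actual 49.0
50 [ 0.95 -1.13 -1.66] -0.18 actual 49.8
51 [ 1.14 -5.82  0.17] -0.9 actual 50.1
52 [  1.3  -13.23   2.95] -1.67 actual 50.3
53 [  1.34 -18.54   5.21] -2.5 actual 50.5
54 [  2.18 -23.64   6.98] -3.33 actual 50.7
35.2417 [ 0.62 -0.21  0.79]
side [278.         153.88571429] [275 150   6   8  35] s,c 0.4263731322820165 0.37891971412797293
orange side [569.17581437 164.02141901] [ 488   94  152  138 2241] [330.8 188. ]
orange side [330.80597015 191.62686567] [328 186   6  13  67] [330.8 188. ]
top [116.59259259 236.74074074] [111 231  12  12 108] s,c 0.42428091921966404 0.3777749662829883
orange top [216.66883117 188.1038961 ] [208 182  18  13 154] [215.7 187.1]
```

```bash
python3 - <<'E'
from h import *
manip.sign_off()
E
```

```text
the job is handed in; nothing more can be done
```

The orange slider is in the slot against the hidden stop, released, and the red clamp lever is swung over. I handed the job in at about 35 s of the 58 s; no verdict is reported, so the checks below are mine.

- **Slider:** I gripped the handle with the gripper leaned 45° and pushed it in by small force-checked steps. It met no measurable resistance until a rigid stop at 64.2 mm, inside the stated 60–70 mm. The force there went from 0 to 7 to 14 N, well below the 60 N limit. The pictures show the handle did not shift when I let go, and it stood where "home" predicts, within about 1 px sideways.
- **Clamp:** I pushed the ball over twice. The second time I went up to 24 N, and it held at the same rigid end both times.
- **Other items:** In the last views the blue slider and the other loose things looked unmoved. The arm stood clear of everything, with no force on it.

**One disagreement:** the cameras put the ball's travel at about 72 mm, against the roughly 77 mm expected for a full swing. That would mean about 0.94 rad, still above the required 0.9 but by only about 3 mm of ball travel, and the calibration is good to about 2 mm. I relied on the rigid end stop as the evidence that it is fully over.

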